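# Park the rubber mallet in its spring collar

### The arm

A 6-joint arm with a two-finger parallel gripper is mounted at the origin on the work surface. World frame = base frame: x ahead of the robot, y to its left, z up, the work surface at z = 0. Lengths are in m, angles in rad, forces in N, time in s.
With the tool pointing down it reaches from about 0.425 to 0.95 m from the base axis. Payload 14.7 kg.
Tool frame: the origin (TCP) lies between the finger pads; the fingertips stand 22 mm ahead of it and the grasp point (between the pads) lies 3 mm ahead of it (bot.nose_length is the distance from the TCP to the fingertips, in m); z points along the fingers, y is the direction in which the jaws open and shut (so a half turn about z gives the same grasp; the last joint's range is limited). The gripper opens to 85 mm and grips with 20 to 120 N. Pads are 22 mm wide; open, the fingers measure 114 mm over their backs; the gripper's body (76 mm by 85 mm) begins 54 mm behind the grasp point. The pads swing forward as they close: fully open they stand 13 mm farther back than shut.
Start: joints at [-1.306, 0.48, 1.596, -0, 1.065, -0.047], TCP at [0.199, -0.619, 0.253] pointing down, gripper open.
Joint ranges: [-2.75, 2.75], [-0.82, 2.05], [0.23, 2.67], [-1.56, 4.7], [0.09, 2.69], [-2.92, 2.92]. Speed limits (rad/s): [1.89, 1.89, 2.39, 3.01, 3.01, 3.01].

### API

Orientations are given as a 3x3 rotation matrix whose columns are the frame's x, y, z axes.
In Python, from station import bot, grab_frame, ticket gives the robot as it stands.
- The arm moves only by the tool move_arm, never from a script. Its argument "motion" is text: rows parted by semicolons, each of 5 numbers parted by spaces: the closure in counts, from 0 (fully open) to 255 (shut), then the shift along the world's x, y, z in cm, then the turn about the world's z in rad. In form: hand x y z spin; .... A call has 1 to 10 rows; each row is the pose to reach, as a shift and turn from the pose commanded when the call began; what a row does not reach only later rows make up. A row lasts 1/10 s, in which the tool goes at most 50 mm and 8.59 degrees, less where a joint would pass 70% of its speed; a pose out of reach is approached as far as the arm can. A call with a gripper value outside its range is refused whole. The fingers move at their own pace and stop on an object; "force" is the grip in N (left out, the last holds). Time passes only in rows, so rows that repeat a pose let the fingers close. It gives the time, the measured TCP pose, the force and the opening at its end, in the units of the state.
- bot.read_state(): the state, without advancing time (a new reading comes with each control period).
- grab_frame(name): name is "scene" or "side" or "wrist"; returns a dict with "img" (480x640x3 uint8, blue, green, red), "z_map" (480x640 float32, m along the optical axis (not along the pixel's ray), 0 where there is no reading), "fx", "fy", "cx", "cy" (pixels), "k1" (the pictures are not rectified: a ray, as slopes to the right and down, at radius r is drawn at 1 + k1 r^2 times it, then the intrinsics apply), "R" (3x3) and "t" (3): a world point X has camera coordinates R X + t. Camera axes: x right, y down, z forward; pixel columns grow to the right and rows downward; lengths in m; the calibration is good to about 2 mm. A picture is of the moment at which its call begins.
- ticket.close_job(): hands the job in, once; it reports no verdict.
The state is a dict: "time_s": time; "joints": joint angles; "qvel": joint speeds; "tau": joint torques, N m; "tcp_pos": TCP position; "tcp_rot": TCP orientation; "wrist_force": force on the tool from outside, world axes, zero at the start; "wrist_torque": the same for the moment, N m; "grip_width": finger opening in m.
Only numpy, scipy, OpenCV 4.12 (cv2) and the standard library are available. Lean on these libraries where they do the work, as an engineer would, in place of code of your own. Each camera call takes 0.05 s, during which the arm holds its last target. There are 200 camera calls.

### The job

Clear up after the lesson: take the rubber-headed mallet out of the drying rack and put it away in the ring-shaped collar of the bench holder: feel for the bore with the end of the handle, thread it down and press it home until the head sits flat on the collar, then let go. Be gentle: never lean on the holder with more than about 10 newtons, and leave the other things where they are.

Things in the scene. Friction and masses are not known exactly. Their poses are not given: they have to be found in the camera images.
- mallet_head (a point): Centre of the mallet's head, a black rubber block 28 (mallet x) x 60 (y) x 40 (z) mm. Mallet z points from handle to head. At the start the mallet (about 100 g) stands handle down and loose in one of the rack's wells, which one differs, leaning up to about 8 degrees any way, the head some 50 mm clear of the rack's top
- mallet_shoulder (a point): Middle of the underside of the mallet's head, where the handle begins; 20 mm below the head's centre; axes as the mallet's
- mallet_tip (a point): End of the mallet's handle, 110 mm below the shoulder. The handle is round wood, 14 mm in diameter, its end flat with a 1 mm chamfer; axes as the mallet's
- collar_top (a point): The middle of the collar's travel, level with its flat upper rim, 140 mm above the table; fixed to the holder, z up. The collar, an upright aluminium ring (35 mm outside, 17 mm bore, 28 mm tall, no lead-in, open below), is self-aligning: its true axis stands up to 7 mm off this point in holder x and 8 mm in y, differing each run and NOT reported; it must be felt for or seen
- holder: The fixed bench holder: grey base plate 130 x 100 x 12 mm, post, collar; origin on the table under collar_top; x points from collar to post. Nothing is higher than the rim. A side push of about 9 N slides the collar (9.5 mm from mid at most); downwards it gives 1 mm per 7 N, springing back. Two sprung plungers in the bore, 16 mm below the rim, drag on the handle with 2 to 5 N all the way down
- mallet: The mallet as a whole, origin at the end of its handle; axes as above
- rack_top (a point): Centre of the top face of the fixed wooden drying rack, 60 (rack x) x 280 (y) x 75 mm; four square wells of 22 mm, 66 mm apart in a row along rack y (at -99, -33, 33 and 99 mm), floor 12 mm above the table
- pestle: White ceramic pestle, 117 mm long, upright in another well of the rack; origin at its lower end; leave it
- stirrer: Flat wooden stirrer, 132 mm long, upright in another well of the rack; origin at its lower end; leave it
- mug: White mug, 82 mm across, 92 mm tall; origin under its centre; leave it
- cork: Cork disc, 32 mm across, 20 mm tall; leave it
- dish: Flat round closed glass dish, 80 mm across, 16 mm tall; leave it
- jar: Closed glass jar, 80 mm across, 120 mm tall; leave it
- bottle: Clear bottle, 60 mm across, 170 mm tall; leave it
There are look-alikes about, which are no part of the job. What is shaped like the mallet but blue or orange is not meant.

How it is judged:
On the way, in this order (a step that is already met when the one before it is completed fails the run):
1. the mallet has been lifted out of the rack (z of mallet_tip in the frame of rack_top above 0.01 m), for 0.1 s.
2. its handle has been threaded down through the collar (z of mallet_tip in the frame of collar_top below -0.035 m and horizontal distance between mallet_tip and collar_top below 0.02 m and z of mallet_shoulder in the frame of collar_top above 0 m), for 0.1 s.
At the end, for the whole second after the job is handed in: The mallet stands in the collar handle down: the middle of its head's underside no more than 1.5 mm above and 3 mm below the level of collar_top and within 15 mm of it sideways, the mallet within 0.05 rad of upright, at rest and released (z of mallet_shoulder in the frame of collar_top between -0.003 and 0.0015 m and horizontal distance between mallet_shoulder and collar_top below 0.015 m and angle between mallet's own z axis and vertical below 0.05 rad and linear speed of mallet below 0.02 m/s and contact force between mallet and the fingers below 0.1 N); the robot touches nothing.
It fails at once if before the handle is 10 mm into the collar, it bears on the holder with more than 15 N (contact force between mallet and holder above 15 N and z of mallet_tip in the frame of collar_top above -0.01 m).
It fails at once if the mallet bears on the holder with more than 32 N, all contacts added up (the plungers' squeeze of some 8 N included) (contact force between mallet and holder above 32 N).
It fails at once if the robot itself strikes the holder with more than 20 N (contact force between the arm and holder above 20 N).
It fails at once if another thing is disturbed (distance of any of pestle, stirrer, mug, cork, dish, jar, bottle from where it was at the start of the episode above 0.03 m).
It also fails if it takes over 72 s, if anything falls off the work surface, if the arm or the gripper's body presses on something with over 40 N, if the wrist force passes 120 N, or if a joint passes its speed limit or range.

## Working session

There is one attempt and no reset: what is moved stays moved. The work goes in short steps, Python scripts to look and compute and a tool call to move; the robot and the scene stay as the last step left them, time stands still between calls to the robot, and variables do not carry over. Pictures are saved under pics/ and viewed, about 8 in all and at most 12, crops included, and the job is handed in when it is done.

Besides the shell and the picture viewer there is one more tool, called as name(argument=value, ...) on one line, values as JSON. move_arm: Moves the arm, as the interface text tells. Its arguments: {"type":"object","properties":{"motion":{"type":"string"},"force":{"type":"number"}},"required":["motion"]}

```bash
mkdir -p pics
cat > h.py <<'E'
import numpy as np, cv2, pickle
from station import bot, grab_frame, ticket
def grab(n,tag):
    f=grab_frame(n); pickle.dump(f,open(f'pics/{tag}.pkl','wb')); cv2.imwrite(f'pics/{tag}.png',f['img']); return f
def load(tag): return pickle.load(open(f'pics/{tag}.pkl','rb'))
def ray(f,u,v):
    K=np.array([[f['fx'],0,f['cx']],[0,f['fy'],f['cy']],[0,0,1.]])
    p=cv2.undistortPoints(np.array([[[u,v]]],float),K,np.array([f['k1'],0,0,0.]))[0,0]
    R=np.array(f['R']);t=np.array(f['t']); return -R.T@t, R.T@np.array([p[0],p[1],1.])
def onplane(f,u,v,z):
    o,d=ray(f,u,v); return o+d*(z-o[2])/d[2]
def bydepth(f,u,v,w=2):
    z=f['z_map'][int(v)-w:int(v)+w+1,int(u)-w:int(u)+w+1]; z=z[z>0]
    o,d=ray(f,u,v); return o+d*np.median(z)
def cross(f,uv,g,uw):
    o,d=ray(f,*uv);p,e=ray(g,*uw)
    s=np.linalg.lstsq(np.c_[d,-e],p-o,rcond=None)[0]
    a=o+s[0]*d;b=p+s[1]*e; return (a+b)/2,np.linalg.norm(a-b)
def proj(f,X):
    c=np.array(f['R'])@X+np.array(f['t']); s=c[:2]/c[2]; s=s*(1+f['k1']*(s@s)); return np.array([f['fx']*s[0]+f['cx'],f['fy']*s[1]+f['cy']])
def cloud(f):
    v,u=np.mgrid[0:480,0:640]
    K=np.array([[f['fx'],0,f['cx']],[0,f['fy'],f['cy']],[0,0,1.]])
    p=cv2.undistortPoints(np.stack([u,v],-1).reshape(-1,1,2).astype(float),K,np.array([f['k1'],0,0,0.]))[:,0].reshape(480,640,2)
    z=f['z_map'][...,None]; P=np.concatenate([p*z,z],-1)
    return (P-np.array(f['t']))@np.array(f['R'])
E
python3 - <<'E'
from h import *
for n in('scene','side','wrist'):
    f=grab(n,n+'0'); print(n,-f['R'].T@f['t'],f['R'][2],f['fx'],f['k1'])
s=bot.read_state();print(s)
E
```

```text
scene [1.3737008  0.38731547 0.66154983] [-0.7603056  -0.33813439 -0.55461747] 598.6370422149959 -0.11535947734420031
side [ 0.31691827 -0.62790965  0.87675668] [ 0.28588328  0.63637978 -0.71644367] 515.9417163143428 -0.14313696082414726
wrist [ 0.27395863 -0.59340721  0.37419399] [-0.2929978  -0.09326302 -0.95155362] 341.39988872890234 -0.025120330362432282
{'time_s': 0.15, 'joints': array([-1.30559132e+00,  4.80673531e-01,  1.59673105e+00, -1.14440444e-05,
        1.06511065e+00, -4.66092977e-02]), 'qvel': array([ 0.00271213, -0.00093558, -0.00094556, -0.00068383, -0.0005779 ,
        0.00080259]), 'tau': array([ 2.05889637e-04, -9.51150799e+01, -4.30458605e+01, -1.06049110e-04,
        8.25241586e-03, -5.77921310e-05]), 'tcp_pos': array([ 0.19934408, -0.61836653,  0.25282835]), 'tcp_rot': array([[ 9.51776835e-01,  3.06791122e-01, -2.51477830e-04],
       [ 3.06791223e-01, -9.51776422e-01,  8.87706253e-04],
       [ 3.29897274e-05, -9.22049440e-04, -9.99999574e-01]]), 'wrist_force': array([ 0.36870934,  0.13293409, -0.97017127]), 'wrist_torque': array([0.02361685, 0.04102935, 0.03232032]), 'grip_width': 0.08540919780748038}
```

View pics/scene0.png

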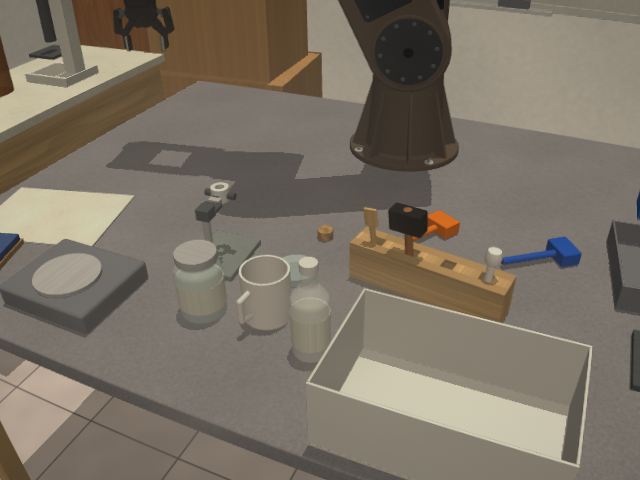

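View pics/side0.png

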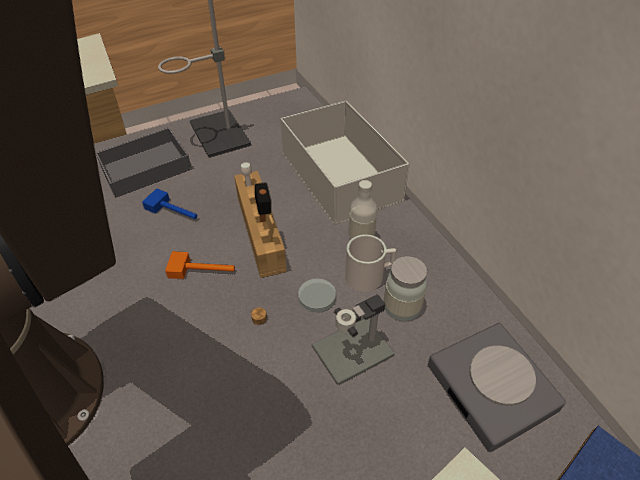

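Scene view: the black mallet stands in the rack at (407,220). The collar is at (220,190), the stirrer at (372,222) and the pestle at (492,262). In the side view the mallet is at (263,197) and the collar at (346,317).
Possible mistakes in the scene view: the orange mallet at (440,225) and the blue one at (565,252), both lying on the table. I choose the black one standing in the rack and will check it in a close crop.

Run:
```python
from h import *
f=load('scene0');g=load('side0')
cr=lambda h,x,y,w,hh,k:cv2.resize(h['img'][y:y+hh,x:x+w],None,fx=k,fy=k,interpolation=cv2.INTER_CUBIC)
a=cr(f,345,195,100,75,4);b=cr(g,225,155,100,75,4);c=cr(f,180,170,100,75,4);d=cr(g,310,280,100,75,4)
cv2.imwrite('pics/c1.png',np.vstack([np.hstack([a,b]),np.hstack([c,d])]))
for n,h,(x,y,w,hh) in(('scene',f,(370,190,70,60)),('side',g,(245,170,40,50))):
    m=(h['img'][y:y+hh,x:x+w].max(-1)<50).astype(np.uint8)
    k,l,s,ce=cv2.connectedComponentsWithStats(m);i=1+s[1:,4].argmax()
    P=cloud(h)[y:y+hh,x:x+w][l==i];ok=h['z_map'][y:y+hh,x:x+w][l==i]>0
    P=P[ok];print(n,s[i],ce[i]+[x,y],P.mean(0),np.percentile(P,[2,98],axis=0))
C=cloud(g)
for nm,(u,v) in dict(headtop=(262,188),rackfar=(240,178),rackend=(275,255)).items(): print(nm,bydepth(g,u,v,1))
# rack top points
for n,h in(('scene',f),('side',g)):
    C=cloud(h);hs=cv2.cvtColor(h['img'],cv2.COLOR_BGR2HSV)
    m=(abs(C[...,2]-.075)<.004)&(h['z_map']>0)&(hs[...,1]>90)&(C[...,0]>.3)&(C[...,0]<1.1)
    P=C[m][:,:2];print(n,len(P),cv2.minAreaRect(P.astype(np.float32)))
    # collar rim
    m=(abs(C[...,2]-.14)<.006)&(h['z_map']>0)&(C[...,0]>.3)&(C[...,0]<1.1)
    P=C[m];l=np.c_[np.argwhere(m)[:,::-1],P];
    sel=(l[:,0]>195)&(l[:,0]<245)&(l[:,1]<215)&(l[:,1]>170) if n=='scene' else (l[:,0]>325)&(l[:,0]<390)&(l[:,1]>290)&(l[:,1]<335)
    Q=l[sel];print('140mm',len(Q),Q[:,2:].min(0),Q[:,2:].max(0))
```

```text
scene [ 19  13  38  34 935] [407.81925134 220.21925134] [0.57237461 0.17702182 0.14817665] [[0.55401115 0.14585046 0.12571546]
 [0.58183331 0.20406921 0.16415786]]
side [ 10  13  16  32 382] [262.48691099 199.21465969] [0.56036979 0.16029136 0.15058362] [[0.54630644 0.14134891 0.12194079]
 [0.57834843 0.19579998 0.16452717]]
headtop [0.56890645 0.18248008 0.16147898]
rackfar [0.56488147 0.34149785 0.07390749]
rackend [0.54857994 0.07756784 0.06223754]
scene 3318 ((0.5592163801193237, 0.2172560691833496), (0.28114762902259827, 0.06651964038610458), 80.5826416015625)
140mm 235 [ 0.56316676 -0.19281201  0.1340005 ] [ 0.6611621  -0.15388709  0.14305962]
side 1477 ((0.5622847676277161, 0.21561148762702942), (0.283840149641037, 0.059816259890794754), 80.96726989746094)
140mm 291 [ 0.56311042 -0.19475724  0.13407128] [ 0.65847884 -0.15609916  0.14209066]
```

View pics/c1.png

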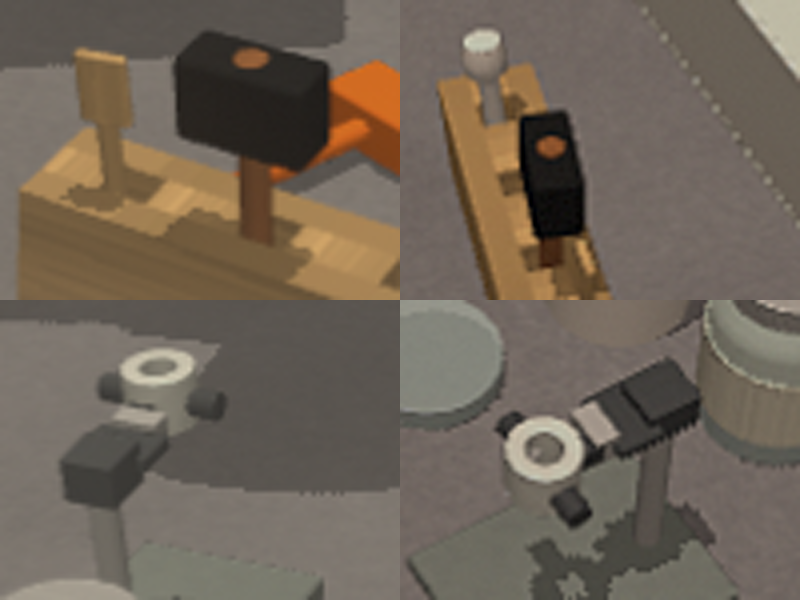

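The crop confirms the black rubber head on a wooden handle, standing in the well next to the stirrer. The head's long side runs roughly along the rack. The collar is the white ring. Next I fit these precisely.

Run:
```python
from h import *
f=load('scene0');g=load('side0')
def comp(h,box,fn,hole=False):
    x,y,w,hh=box;hs=cv2.cvtColor(h['img'],cv2.COLOR_BGR2HSV)[y:y+hh,x:x+w].astype(int)
    m=fn(hs).astype(np.uint8);c=cv2.findContours(m,cv2.RETR_EXTERNAL,cv2.CHAIN_APPROX_NONE)[0];c=max(c,key=cv2.contourArea)
    hull=cv2.convexHull(c); e=cv2.fitEllipse(hull if len(hull)>=5 else c); M=cv2.moments(c)
    return np.array(e[0])+[x,y],e,np.array([M['m10'],M['m01']])/max(M['m00'],1)+[x,y],m
# top plug
ft=lambda hs:(hs[...,1]>80)&(hs[...,2]>90)
a=comp(f,(397,202,20,14),ft);b=comp(g,(257,185,11,12),ft)
print(a[2],b[2],cross(f,a[2],g,b[2]))
# white rim
fw=lambda hs:(hs[...,2]>165)&(hs[...,1]<60)
a=comp(f,(203,172,30,30),fw);b=comp(g,(333,303,24,28),fw)
print(a[0],a[1],b[0],b[1],cross(f,a[0],g,b[0]));print(onplane(f,*a[0],.14),onplane(g,*b[0],.14))
for m in(a[3],b[3]):print('\n'.join(''.join('.#'[q] for q in r) for r in m))
for n,h,bx in(('s',f,(203,172,30,30)),('d',g,(333,303,24,28))):
    C=cloud(h); x,y,w,hh=bx; c=C[y:y+hh,x:x+w]; hs=cv2.cvtColor(h['img'],cv2.COLOR_BGR2HSV)[y:y+hh,x:x+w].astype(int)
    P=c[fw(hs)];P=P[abs(P[:,2]-.14)<.006];print(n,len(P),cv2.minEnclosingCircle(P[:,:2].astype(np.float32)),np.median(P[:,2]))
# handle: row scan in scene image
print(cv2.cvtColor(f['img'],cv2.COLOR_BGR2HSV)[240,395:425].tolist())
```

```text
[407.06666667 209.12121212] [262.33333333 191.17647059] (array([0.56490854, 0.17179359, 0.16309607]), np.float64(0.001788407687402095))
[218.8787365  186.29231548] ((15.87873649597168, 14.292315483093262), (8.751082420349121, 18.004798889160156), 84.23297119140625) [345.6396656 316.789814 ] ((12.639665603637695, 13.789813995361328), (15.724676132202148, 18.720563888549805), 96.25530242919922) (array([ 0.58094484, -0.17655207,  0.13970997]), np.float64(0.0013850100359190452))
[ 0.58071196 -0.17589249  0.14      ] [ 0.58124165 -0.17732155  0.14      ]
..............................
..............................
..............................
..............................
..............................
..............................
..............................
..............................
..............................
..............................
...............#####..........
............############......
.........########.#######.....
........#####........#####....
.......#####.........####.....
.......#####.........####.....
........####.......#####......
........#########
[... 1025 characters left out ...]
..........
........................
........................
s 95 ((0.5795940160751343, -0.17648594081401825), 0.017798855900764465) 0.13985013032389101
d 164 ((0.5812429785728455, -0.17654655873775482), 0.017636287957429886) 0.13949421775321091
[[18, 128, 160], [17, 128, 160], [17, 128, 161], [17, 127, 161], [18, 128, 160], [17, 128, 161], [17, 127, 162], [17, 127, 163], [17, 125, 163], [16, 127, 142], [13, 143, 82], [13, 144, 87], [12, 143, 91], [13, 145, 95], [12, 147, 97], [13, 146, 96], [13, 146, 94], [12, 154, 96], [11, 168, 109], [11, 147, 113], [12, 112, 100], [12, 75, 95], [16, 32, 89], [14, 31, 90], [14, 32, 89], [14, 32, 88], [16, 32, 87], [16, 32, 87], [15, 29, 88], [15, 33, 92]]
```

Run:
```python
from h import *
for n,(x,y,w,hh) in(('scene0',(380,195,55,50)),('side0',(250,175,30,50))):
    h=load(n);C=cloud(h)[y:y+hh,x:x+w];I=h['img'][y:y+hh,x:x+w]
    m=(C[...,2]>.115)&(C[...,2]<.2)&(h['z_map'][y:y+hh,x:x+w]>0)&(abs(C[...,0]-.565)<.05)&(abs(C[...,1]-.172)<.06)
    P=C[m];r=cv2.minAreaRect(P[:,:2].astype(np.float32));print(n,len(P),r)
    T=P[P[:,2]>.157];print(len(T),cv2.minAreaRect(T[:,:2].astype(np.float32)),T.mean(0))
    A=np.c_[T[:,:2],np.ones(len(T))];print('slope',np.linalg.lstsq(A,T[:,2],rcond=None)[0])
```

```text
scene0 1057 ((0.5648709535598755, 0.17439055442810059), (0.062472566962242126, 0.03058386966586113), 77.8446044921875)
404 ((0.5646548867225647, 0.173387348651886), (0.06042015552520752, 0.03058386966586113), 77.8446044921875) [0.56686602 0.17543948 0.16148868]
slope [-0.10994917  0.06632051  0.21217989]
side0 468 ((0.5616948008537292, 0.15730352699756622), (0.09147986769676208, 0.030499586835503578), 77.43737030029297)
264 ((0.5657520890235901, 0.17123474180698395), (0.06251426041126251, 0.02805476263165474), 77.47816467285156) [0.56505269 0.16997955 0.16126716]
slope [-0.04527864  0.08178     0.17295104]
```

move_arm(motion="0 5 4 0 0; 0 8 8.5 0 0; 0 11 13 0 0; 0 13 17 0 0; 0 15 21 0 0; 0 17 26 0 0; 0 20 31 0 0; 0 22 36 0 0; 0 24 41 0 0; 0 26 46 0 0")

```text
time_s: 1.15
tcp_pos: [0.4469, -0.1885, 0.2533]
tcp_rot: [[0.952, 0.307, 0.0], [0.307, -0.952, -0.0], [0.0, 0.0, -1.0]]
wrist_force: [0.5, 0.1, 0.1]
grip_width: 0.0852
```

move_arm(motion="0 1 5 1 0.1; 0 2 10 1 0.25; 0 4 14 2 0.4; 0 6 18 2 0.55; 0 7 22 2 0.7; 0 8 26 2 0.85; 0 9 29 2 1; 0 10.5 33 2 1.04; 0 10.5 33 2 1.04; 0 10.5 33 2 1.04")

```text
time_s: 2.15
tcp_pos: [0.5513, 0.1403, 0.2729]
tcp_rot: [[0.216, 0.976, -0.001], [0.976, -0.216, -0.0], [-0.0, -0.001, -1.0]]
wrist_force: [-0.6, 0.2, 0.3]
grip_width: 0.0858
```

Run:
```python
from h import *
s=bot.read_state();print(s['tcp_pos'],s['joints'])
h=grab('wrist','w1');C=cloud(h)
m=(C[...,2]>.115)&(C[...,2]<.19)&(h['z_map']>0)&(abs(C[...,0]-.565)<.05)&(abs(C[...,1]-.172)<.05)&(h['img'].max(-1)<70)
P=C[m];T=P[P[:,2]>.15];print(len(P),len(T),cv2.minAreaRect(T[:,:2].astype(np.float32)))
A=np.c_[T[:,:2],np.ones(len(T))];print('slope',np.linalg.lstsq(A,T[:,2],rcond=None)[0],T.mean(0))
for X in ([.5649,.1718,.163],[.581,-.1765,.14]):print(proj(h,np.array(X)))
```

```text
[0.55131411 0.14030927 0.27285911] [ 1.95991174e-01  3.47398224e-01  1.76243938e+00 -1.30550319e-04
  1.03255840e+00  4.13531832e-01]
3280 3096 ((0.5627372860908508, 0.17387515306472778), (0.05986258387565613, 0.028679342940449715), 77.31269836425781)
slope [-0.02743263  0.05566204  0.16792837] [0.56325575 0.17622572 0.16228587]
[328.90821403 200.66060044]
[410.26803355 507.00430025]
```

View pics/w1.png

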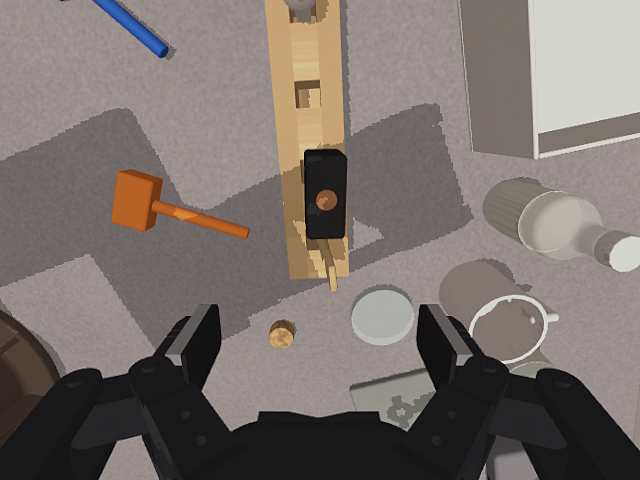

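The picture shows the black head at (326,193), its plug at (327,200) (predicted (329,201)), and the stirrer clear of it at (333,275). The jaw axis lies across the head's thin side. Descending to grasp.

move_arm(motion="0 0.6 1.7 -2 0; 0 1.2 3.3 -4 0; 0 1.2 3.3 -7 0; 0 1.2 3.3 -10 0; 0 1.2 3.3 -11.6 0; 0 1.2 3.3 -11.6 0")

```text
time_s: 2.8
tcp_pos: [0.5619, 0.171, 0.1552]
tcp_rot: [[0.219, 0.976, -0.004], [0.976, -0.219, -0.001], [-0.002, -0.004, -1.0]]
wrist_force: [-0.7, 0.5, -0.7]
grip_width: 0.0856
```

move_arm(motion="80 0 0 0 0; 110 0 0 0 0; 140 0 0 0 0; 170 0 0 0 0; 200 0 0 0 0; 230 0 0 0 0; 255 0 0 0 0; 255 0 0 0 0", force=25)

```text
time_s: 3.6
tcp_pos: [0.5636, 0.1727, 0.1581]
tcp_rot: [[0.217, 0.976, 0.001], [0.976, -0.217, 0.0], [0.0, 0.0, -1.0]]
wrist_force: [-1.1, -0.1, 8.6]
grip_width: 0.0288
```

move_arm(motion="255 0 0 0.3 0; 255 0 0 0.5 0; 255 0.05 0.3 0.5 0; 255 0.1 0.6 0.5 0; 255 0.15 0.9 0.5 0; 255 0.2 1.2 0.5 0; 255 0.2 1.2 0.5 0")

```text
time_s: 4.3
tcp_pos: [0.5647, 0.1849, 0.1619]
tcp_rot: [[0.217, 0.976, -0.002], [0.976, -0.217, -0.0], [-0.001, -0.002, -1.0]]
wrist_force: [-5.8, -1.5, 1.2]
grip_width: 0.0283
```

```bash
cat > lean.py <<'E'
from h import *
import sys
# handle edges in scene+side: axis line from brown pixels in a box around the expected handle
def axis(h,head,zlo,zhi,tag):
    """fit the handle's image line; head = approx head centre (world)"""
    hs=cv2.cvtColor(h['img'],cv2.COLOR_BGR2HSV).astype(int); C=cloud(h)
    m=(h['z_map']>0)&(np.hypot(C[...,0]-head[0],C[...,1]-head[1])<.022)&(C[...,2]>zlo)&(C[...,2]<zhi)
    pts=np.argwhere(m)[:,::-1]
    rows=[(r,pts[pts[:,1]==r,0].mean(),np.ptp(pts[pts[:,1]==r,0])+1) for r in np.unique(pts[:,1])]
    rows=np.array([q for q in rows if q[2]>=4]); p=np.polyfit(rows[:,0],rows[:,1],1)
    print(tag,len(pts),'rows',rows[0,0],rows[-1,0],'width',np.median(rows[:,2]),'resid',np.std(rows[:,1]-np.polyval(p,rows[:,0])))
    o,a=ray(h,np.polyval(p,rows[0,0]),rows[0,0]);_,b=ray(h,np.polyval(p,rows[-1,0]),rows[-1,0])
    return np.cross(a,b)
def lean(head,zlo,zhi,tag):
    f=grab('scene','s_'+tag);g=grab('side','d_'+tag)
    n1=axis(f,head,zlo,zhi,'scene');n2=axis(g,head,zlo,zhi,'side')
    d=np.cross(n1,n2);d/=np.linalg.norm(d);d*=np.sign(d[2]);print('axis',d);return d
E
python3 - <<'E'
from h import *
s=bot.read_state();print(s['tcp_pos'],s['wrist_force'])
E
```

```text
[0.56470055 0.18488924 0.16192053] [-5.80100547 -1.52423244  1.23096126]
```

move_arm(motion="255 0 0 1.5 0; 255 0 0 4 0; 255 0 0 7 0; 255 0 0 10 0; 255 0 0 13 0; 255 0 0 16 0; 255 0 0 18 0; 255 0 0 18 0")

```text
time_s: 5.1
tcp_pos: [0.5671, 0.1852, 0.3455]
tcp_rot: [[0.217, 0.976, 0.005], [0.976, -0.217, 0.002], [0.003, 0.005, -1.0]]
wrist_force: [0.1, 0.1, -0.7]
grip_width: 0.028
```

Run:
```python
from lean import *
s=bot.read_state();print(s['tcp_pos'],s['wrist_force'])
p=s['tcp_pos']
lean(p,.20,.30,'l1')
for t in('s_l1','d_l1'):print(proj(load(t),p))
f=load('s_l1');g=load('d_l1')
a=proj(f,p).astype(int);b=proj(g,p).astype(int)
c=lambda h,u:cv2.resize(h['img'][max(u[1]-70,0):max(u[1]-70,0)+150,max(u[0]-60,0):max(u[0]-60,0)+120],None,fx=3,fy=3)
cv2.imwrite('pics/l1.png',np.hstack([c(f,a),c(g,b)]))
```

```text
[0.5671008  0.18521295 0.34546544] [ 0.14396441  0.08656102 -0.66138376]
scene 532 rows 134.0 192.0 width 9.0 resid 0.25145210123104755
side 239 rows 140.0 174.0 width 7.0 resid 0.2377337311589842
axis [ 0.01919909 -0.03540052  0.99918877]
[422.98829131 103.87993743]
[252.65947225 113.76153509]
```

View pics/l1.png

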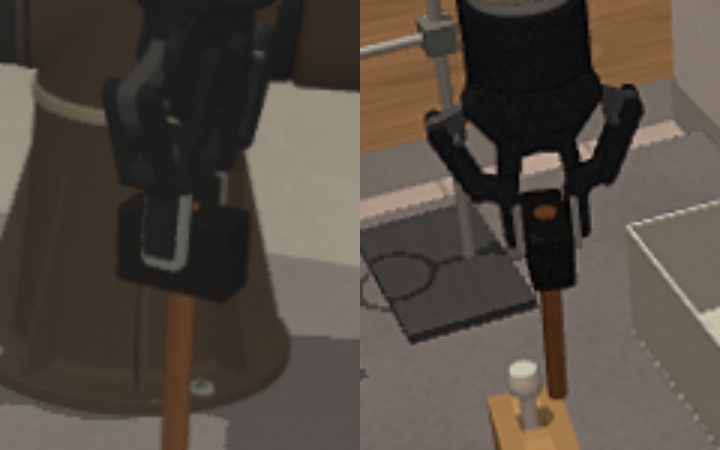

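The mallet is held and lifted out, with a residual lean of about 0.04 rad (scene view: handle at (422,150); side view: handle at (253,130)). Moving over the collar.

move_arm(motion="255 0.2 -4 0 0; 255 0.4 -8 0 0; 255 0.6 -12 0 0; 255 0.8 -16 0 0; 255 1.0 -20 0 0; 255 1.2 -24 0 0; 255 1.4 -28 0 0; 255 1.5 -32 0 0; 255 1.6 -35 0 0; 255 1.6 -36.6 0 0")

```text
time_s: 6.2
tcp_pos: [0.5811, -0.1837, 0.3407]
tcp_rot: [[0.219, 0.976, -0.002], [0.976, -0.219, 0.0], [-0.0, -0.002, -1.0]]
wrist_force: [-0.1, -0.3, -1.7]
grip_width: 0.0278
```

move_arm(motion="255 0 0 -1 0; 255 0 0 -2 0; 255 0 0 -3 0; 255 0 0 -4 0; 255 0 0 -4 0; 255 0 0 -4 0")

```text
time_s: 6.8
tcp_pos: [0.5815, -0.1809, 0.3021]
tcp_rot: [[0.217, 0.976, -0.0], [0.976, -0.217, 0.0], [0.0, -0.0, -1.0]]
wrist_force: [0.5, -0.3, -0.2]
grip_width: 0.0282
```

Run:
```python
from lean import *
s=bot.read_state();p=s['tcp_pos'];print(p,s['wrist_force'])
f=grab('scene','s_m1');g=grab('side','d_m1');w=grab('wrist','w_m1')
a=proj(f,p).astype(int);b=proj(g,p).astype(int);print(a,b)
c=lambda h,u:cv2.resize(h['img'][u[1]-20:u[1]+130,u[0]-60:u[0]+60],None,fx=3,fy=3)
cv2.imwrite('pics/m1.png',np.hstack([c(f,a),c(g,b)]))
for n,h,u in(('s',f,a),('d',g,b)):
    hs=cv2.cvtColor(h['img'],cv2.COLOR_BGR2HSV).astype(int)
    x,y=u[0]-20,u[1]+8;q=hs[y:y+120,x:x+40];m=((q[...,0]<20)&(q[...,1]>110)&(q[...,2]>40)).astype(np.uint8)
    print(n,x,y);[print(y+i,''.join('.#'[k] for k in r)) for i,r in enumerate(m) if r.any()]
```

```text
[ 0.58154369 -0.1809159   0.30212164] [ 0.46549734 -0.26211321 -0.16279565]
[206 101] [350 255]
s 186 109
126 .....................#####..............
127 .....................#######............
128 ......................######............
129 ......................######............
130 ......................#######...........
131 ......................#######...........
132 ......................#######...........
133 .......................######...........
134 .......................######...........
135 .......................######...........
136 .......................#######..........
137 .......................#######..........
138 .......................#######..........
139 ........................######..........
140 ........................######..........
141 ........................######..........
142 ........................######..........
143 ........................#######.........
144 .........................######.........
145 .........................######.........
146 .........................######.........
147 .........................######.........
148 
[... 2140 characters left out ...]
######...................
300 .............#######....................
301 .............#######....................
302 .............#######....................
303 .............#######....................
304 ............########....................
305 ............########....................
306 ............########....................
307 ............########....................
308 ............#######.....................
309 ............#######.....................
310 ............#######.....................
311 ............#######.....................
312 ............#######.....................
313 ............######......................
314 .............####.......................
```

View pics/m1.png

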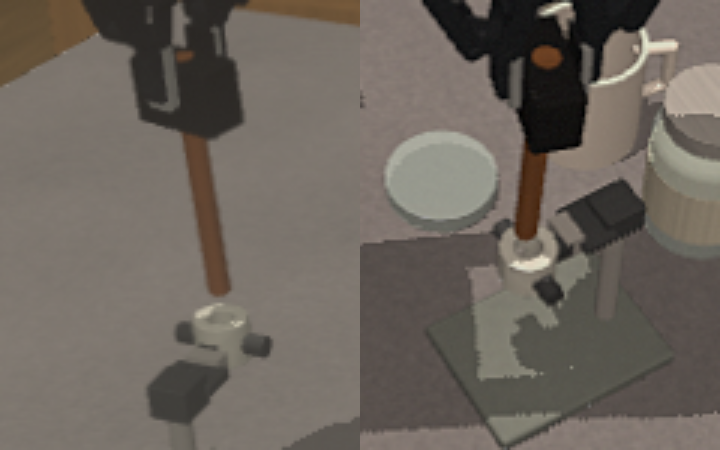

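The mallet is above the collar: tip at scene (218.7,177) and side (345,311), collar rim at scene (219,186) and side (346,317). Next I compute tip position and lean.

```bash
cat > tip.py <<'E'
from h import *
def line(h,u,x0,y0,y1,hw=22):
    hs=cv2.cvtColor(h['img'],cv2.COLOR_BGR2HSV).astype(int); x0-=hw
    q=hs[y0:y1,x0:x0+2*hw];m=((q[...,0]<20)&(q[...,1]>110)&(q[...,2]>40))
    r=np.array([(y0+i,x0+np.where(k)[0].mean(),k.sum()) for i,k in enumerate(m) if k.sum()>=5])
    return np.polyfit(r[:,0],r[:,1],1),r
def fit(ts,td,a,b):
    """a,b: (x,y0,y1) search boxes. Returns axis, tip"""
    f=load(ts);g=load(td);N=[];T=[]
    for h,(x,y0,y1),cut in((f,a,1.8),(g,b,3.)):
        p,r=line(h,None,x,y0,y1);e=r[-1,0]+.5
        o,d1=ray(h,np.polyval(p,r[2,0]),r[2,0]);o,d2=ray(h,np.polyval(p,e),e);N.append(np.cross(d1,d2))
        T.append((np.polyval(p,e-cut),e-cut))
    d=np.cross(*N);d/=np.linalg.norm(d)*np.sign(d[2]);X,gap=cross(f,T[0],g,T[1]);print('axis',d,'tip',X,'gap',gap,T);return d,X
E
python3 - <<'E'
from tip import *
fit('s_m1','d_m1',(210,128,180),(346,288,315))
E
```

```text
axis [ 0.02580039 -0.03369344  0.99909914] tip [ 0.57853849 -0.17685327  0.16012633] gap 0.0016045342678611698 [(np.float64(218.33337815126058), np.float64(175.7)), (np.float64(344.9192307692307), np.float64(310.5))]
```

move_arm(motion="255 0.15 0 -0.5 0; 255 0.25 0 -1.2 0; 255 0.25 0 -1.6 0; 255 0.25 0 -1.8 0; 255 0.25 0 -1.9 0; 255 0.25 0 -2.0 0; 255 0.25 0 -2.0 0")

```text
time_s: 7.65
tcp_pos: [0.584, -0.1815, 0.2823]
tcp_rot: [[0.217, 0.976, -0.0], [0.976, -0.217, -0.0], [-0.0, -0.0, -1.0]]
wrist_force: [0.2, -0.8, -0.7]
grip_width: 0.0277
```

move_arm(motion="255 0 0 -0.1 0; 255 0 0 -0.2 0; 255 0 0 -0.3 0; 255 0 0 -0.35 0; 255 0 0 -0.4 0")

```text
time_s: 8.15
tcp_pos: [0.584, -0.1815, 0.2782]
tcp_rot: [[0.217, 0.976, -0.0], [0.976, -0.217, -0.0], [-0.0, -0.0, -1.0]]
wrist_force: [-0.8, 0.5, -0.6]
grip_width: 0.028
```

move_arm(motion="255 0 0 -0.1 0; 255 0 0 -0.2 0; 255 0 0 -0.3 0; 255 0 0 -0.3 0")

```text
time_s: 8.55
tcp_pos: [0.584, -0.1815, 0.2751]
tcp_rot: [[0.217, 0.976, -0.0], [0.976, -0.217, 0.0], [0.0, -0.0, -1.0]]
wrist_force: [-0.9, -0.4, -1.3]
grip_width: 0.0282
```

move_arm(motion="255 0 0 -0.1 0; 255 0 0 -0.2 0; 255 0 0 -0.3 0; 255 0 0 -0.4 0; 255 0 0 -0.4 0")

```text
time_s: 9.05
tcp_pos: [0.5841, -0.1815, 0.2713]
tcp_rot: [[0.217, 0.976, 0.0], [0.976, -0.217, -0.0], [0.0, 0.0, -1.0]]
wrist_force: [-0.1, 0.8, 1.0]
grip_width: 0.0279
```

Run:
```python
from tip import *
s=bot.read_state();p=s['tcp_pos'];print(p,s['wrist_force'])
f=grab('scene','s_m2');g=grab('side','d_m2')
c=lambda h,x,y:cv2.resize(h['img'][y:y+75,x:x+65],None,fx=6,fy=6,interpolation=cv2.INTER_CUBIC)
cv2.imwrite('pics/m2.png',np.hstack([c(f,185,140),c(g,315,275)]))
```

```text
[ 0.58407125 -0.18145936  0.27128715] [-0.1460367   0.81817788  0.97625967]
```

View pics/m2.png

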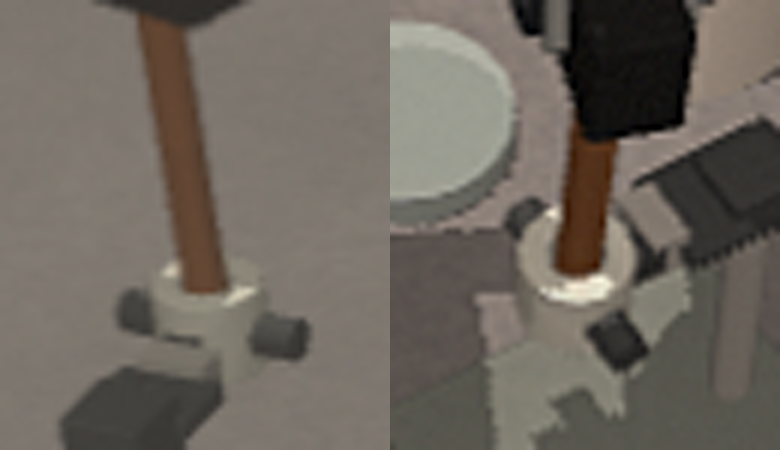

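The handle is inside the bore (scene crop (205,285), side crop (580,265)) with no contact force. Threading down now, and following the lean sideways.

move_arm(motion="255 0 0 -0.2 0; 255 0 0 -0.4 0; 255 -0.01 0.02 -0.6 0; 255 -0.02 0.03 -0.8 0; 255 -0.03 0.03 -1.0 0; 255 -0.03 0.03 -1.0 0")

```text
time_s: 9.75
tcp_pos: [0.5834, -0.1811, 0.2608]
tcp_rot: [[0.217, 0.976, -0.001], [0.976, -0.217, 0.0], [0.0, -0.001, -1.0]]
wrist_force: [-0.9, 0.0, -1.2]
grip_width: 0.0277
```

move_arm(motion="255 0 0 -0.2 0; 255 -0.01 0.01 -0.4 0; 255 -0.02 0.02 -0.6 0; 255 -0.03 0.03 -0.8 0; 255 -0.03 0.04 -1.0 0; 255 -0.03 0.04 -1.0 0")

```text
time_s: 10.35
tcp_pos: [0.5832, -0.1807, 0.2509]
tcp_rot: [[0.217, 0.976, -0.001], [0.976, -0.217, 0.0], [0.0, -0.001, -1.0]]
wrist_force: [0.8, 0.8, -1.6]
grip_width: 0.0276
```

move_arm(motion="255 0 0 -0.2 0; 255 -0.01 0.01 -0.4 0; 255 -0.02 0.02 -0.6 0; 255 -0.03 0.03 -0.8 0; 255 -0.03 0.04 -1.0 0")

```text
time_s: 10.85
tcp_pos: [0.5831, -0.1804, 0.2412]
tcp_rot: [[0.217, 0.976, 0.0], [0.976, -0.217, -0.0], [-0.0, 0.0, -1.0]]
wrist_force: [0.4, 0.8, 1.1]
grip_width: 0.0281
```

Run:
```python
from tip import *
s=bot.read_state();p=s['tcp_pos'];print(p,s['wrist_force'],s['wrist_torque'])
f=grab('scene','s_m3');g=grab('side','d_m3')
c=lambda h,x,y:cv2.resize(h['img'][y:y+75,x:x+65],None,fx=6,fy=6,interpolation=cv2.INTER_CUBIC)
cv2.imwrite('pics/m3.png',np.hstack([c(f,185,150),c(g,315,280)]))
```

```text
[ 0.5831327  -0.18035234  0.24116212] [0.36562265 0.83640701 1.05284297] [ 0.05227162 -0.06970767  0.06072546]
```

View pics/m3.png

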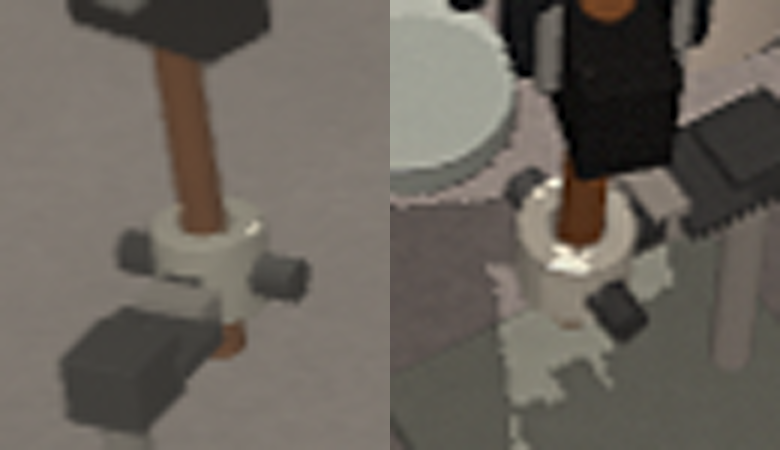

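The handle has passed through the collar and shows below it (scene crop (230,335)). Continuing down.

move_arm(motion="255 -0.01 0.02 -0.4 0; 255 -0.02 0.03 -0.8 0; 255 -0.03 0.04 -1.2 0; 255 -0.04 0.06 -1.6 0; 255 -0.05 0.07 -2.0 0; 255 -0.06 0.08 -2.4 0; 255 -0.07 0.1 -2.8 0; 255 -0.07 0.1 -3.0 0")

```text
time_s: 11.75
tcp_pos: [0.5823, -0.1793, 0.2108]
tcp_rot: [[0.217, 0.976, -0.0], [0.976, -0.217, 0.0], [0.0, -0.0, -1.0]]
wrist_force: [0.5, 1.3, 2.0]
grip_width: 0.0275
```

move_arm(motion="255 -0.01 0.01 -0.4 0; 255 -0.02 0.02 -0.8 0; 255 -0.03 0.03 -1.2 0; 255 -0.04 0.05 -1.6 0; 255 -0.05 0.06 -2.0 0; 255 -0.06 0.07 -2.3 0; 255 -0.07 0.08 -2.5 0")

```text
time_s: 12.45
tcp_pos: [0.5816, -0.1786, 0.1859]
tcp_rot: [[0.217, 0.976, -0.0], [0.976, -0.217, 0.0], [-0.0, -0.0, -1.0]]
wrist_force: [-0.2, 0.5, 2.1]
grip_width: 0.0275
```

Run:
```python
from tip import *
s=bot.read_state();p=s['tcp_pos'];print(p,s['wrist_force'],s['wrist_torque'])
f=grab('scene','s_m4');g=grab('side','d_m4')
c=lambda h,x,y:cv2.resize(h['img'][y:y+75,x:x+65],None,fx=6,fy=6,interpolation=cv2.INTER_CUBIC)
cv2.imwrite('pics/m4.png',np.hstack([c(f,185,155),c(g,315,275)]))
```

```text
[ 0.58159104 -0.17857603  0.18592891] [-0.24033033  0.54868186  2.11892493] [ 0.11926791  0.02789997 -0.00426377]
```

View pics/m4.png

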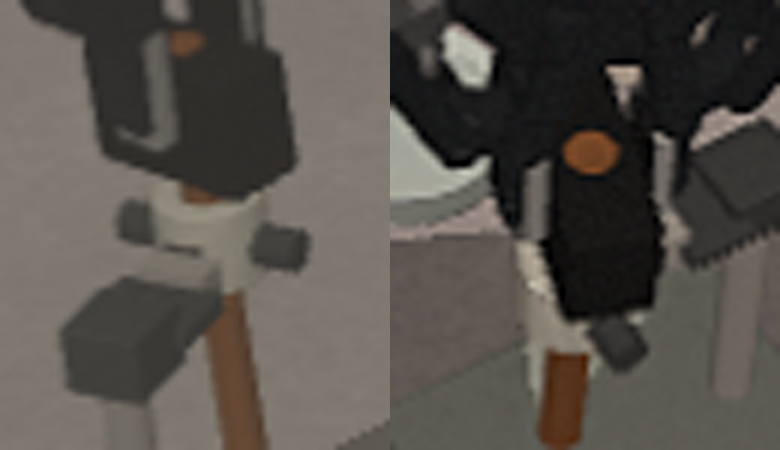

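About 10 mm left (scene crop: head underside at (200,185), rim just below). Closing in slowly.

move_arm(motion="255 0 0.01 -0.1 0; 255 0 0.01 -0.2 0; 255 -0.01 0.02 -0.3 0; 255 -0.01 0.02 -0.4 0; 255 -0.01 0.02 -0.5 0; 255 -0.01 0.02 -0.6 0")

```text
time_s: 13.15
tcp_pos: [0.5817, -0.1784, 0.1803]
tcp_rot: [[0.217, 0.976, 0.0], [0.976, -0.217, -0.0], [0.0, 0.0, -1.0]]
wrist_force: [1.4, 1.2, 2.7]
grip_width: 0.0277
```

move_arm(motion="255 0 0 -0.1 0; 255 0 0 -0.2 0; 255 0 0 -0.3 0")

```text
time_s: 13.45
tcp_pos: [0.5816, -0.1784, 0.1772]
tcp_rot: [[0.217, 0.976, 0.0], [0.976, -0.217, 0.0], [0.0, 0.0, -1.0]]
wrist_force: [0.7, 0.8, 2.2]
grip_width: 0.0279
```

move_arm(motion="255 0 0 -0.1 0; 255 0 0 -0.2 0")

```text
time_s: 13.65
tcp_pos: [0.5815, -0.1782, 0.1755]
tcp_rot: [[0.217, 0.976, -0.0], [0.976, -0.217, 0.0], [0.0, -0.0, -1.0]]
wrist_force: [-2.3, 3.4, 9.8]
grip_width: 0.0274
```

move_arm(motion="255 -0.02 0.03 0 0; 255 -0.03 0.05 0 0; 255 -0.03 0.05 0.03 0")

```text
time_s: 13.95
tcp_pos: [0.5814, -0.178, 0.1759]
tcp_rot: [[0.217, 0.976, 0.0], [0.976, -0.217, -0.0], [-0.0, 0.0, -1.0]]
wrist_force: [-1.1, 0.2, 6.6]
grip_width: 0.0275
```

move_arm(motion="190 0 0 0 0; 150 0 0 0 0; 100 0 0 0 0; 50 0 0 0 0; 0 0 0 0 0; 0 0 0 0 0; 0 0 0 0 0")

```text
time_s: 14.65
tcp_pos: [0.5813, -0.1779, 0.1755]
tcp_rot: [[0.217, 0.976, -0.0], [0.976, -0.217, 0.0], [0.0, -0.0, -1.0]]
wrist_force: [-0.3, 0.2, 0.6]
grip_width: 0.0855
```

move_arm(motion="0 0 0 2 0; 0 0 0 5 0; 0 0 0 8 0; 0 0 0 10 0; 0 0 0 10 0")

```text
time_s: 15.15
tcp_pos: [0.5827, -0.1783, 0.2786]
tcp_rot: [[0.217, 0.976, 0.004], [0.976, -0.217, -0.002], [-0.001, 0.005, -1.0]]
wrist_force: [-0.4, -0.1, 0.5]
grip_width: 0.0849
```

Run:
```python
from tip import *
s=bot.read_state();p=s['tcp_pos'];print(p,s['wrist_force'])
f=grab('scene','s_m5');g=grab('side','d_m5');w=grab('wrist','w_m5')
c=lambda h,x,y:cv2.resize(h['img'][y:y+75,x:x+65],None,fx=6,fy=6,interpolation=cv2.INTER_CUBIC)
cv2.imwrite('pics/m5.png',np.hstack([c(f,185,155),c(g,315,275)]))
for n,h in(('s',f),('d',g),('w',w)):
    C=cloud(h);m=(C[...,2]>.17)&(C[...,2]<.19)&(h['z_map']>0)&(np.hypot(C[...,0]-.581,C[...,1]+.178)<.04)
    T=C[m];A=np.c_[T[:,:2]-[.581,-.178],np.ones(len(T))]
    r=np.linalg.lstsq(A,T[:,2],rcond=None)[0]
    if len(T)>20: print(n,len(T),'slope,z',r,cv2.minAreaRect(T[:,:2].astype(np.float32)))
for n in('s','d'):
    pass
```

```text
[ 0.58265779 -0.17832552  0.27864308] [-0.39345659 -0.12489352  0.47450164]
s 367 slope,z [-0.13478181 -0.01276828  0.1788604 ] ((0.5829225778579712, -0.1758413314819336), (0.06289049983024597, 0.03129500523209572), 78.04293823242188)
d 547 slope,z [0.07003804 0.03110888 0.17889003] ((0.5817363858222961, -0.17791739106178284), (0.0608743391931057, 0.02863921783864498), 76.86764526367188)
w 3481 slope,z [-0.00360316 -0.01073751  0.18050572] ((0.5809245109558105, -0.17567335069179535), (0.059908732771873474, 0.027999427169561386), 77.01155853271484)
```

View pics/m5.png

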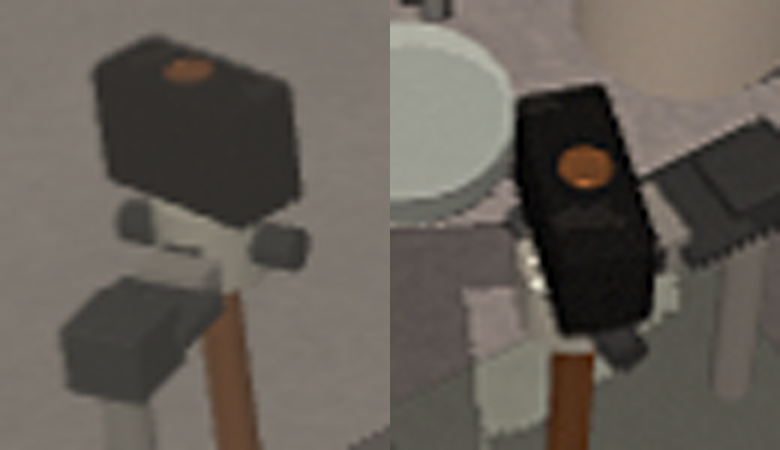

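The mallet is released and seated: the wrist depth fit gives the head top at 0.1805 m with slope under 0.012. I'll give a light press on the head with closed fingers to be sure it is home.

move_arm(motion="100 -0.15 0.15 0 0; 180 -0.15 0.15 0 0; 255 -0.15 0.15 -1 0; 255 -0.15 0.15 -3 0; 255 -0.15 0.15 -5 0; 255 -0.15 0.15 -6.5 0; 255 -0.15 0.15 -7.2 0; 255 -0.15 0.15 -7.2 0")

```text
time_s: 16.1
tcp_pos: [0.5792, -0.1761, 0.2023]
tcp_rot: [[0.217, 0.976, -0.002], [0.976, -0.217, 0.001], [0.0, -0.002, -1.0]]
wrist_force: [-0.2, 1.3, 0.1]
grip_width: -0.0
```

move_arm(motion="255 0 0 -0.1 0; 255 0 0 -0.2 0; 255 0 0 -0.25 0")

```text
time_s: 16.4
tcp_pos: [0.5801, -0.1765, 0.2016]
tcp_rot: [[0.217, 0.976, 0.001], [0.976, -0.217, -0.0], [-0.0, 0.001, -1.0]]
wrist_force: [1.2, -0.2, 1.4]
grip_width: -0.0
```

move_arm(motion="255 0 0 -0.05 0; 255 0 0 -0.1 0")

```text
time_s: 16.6
tcp_pos: [0.5802, -0.1765, 0.2007]
tcp_rot: [[0.217, 0.976, 0.001], [0.976, -0.217, -0.0], [-0.0, 0.001, -1.0]]
wrist_force: [-0.4, -0.2, 7.9]
grip_width: 0.0001
```

move_arm(motion="255 0 0 0.2 0; 255 0 0 2 0; 255 0 0 6 0; 255 0 0 10 0; 255 0 0 12 0; 255 0 0 12 0")

```text
time_s: 17.2
tcp_pos: [0.5811, -0.1768, 0.3236]
tcp_rot: [[0.217, 0.976, 0.005], [0.976, -0.217, -0.002], [-0.001, 0.005, -1.0]]
wrist_force: [0.1, -0.3, -0.1]
grip_width: 0.0001
```

Run:
```python
from h import *
s=bot.read_state();print(s['time_s'],s['tcp_pos'],s['wrist_force'])
for n in('scene','side','wrist'):
    h=grab(n,n+'_e');C=cloud(h);m=(C[...,2]>.172)&(C[...,2]<.19)&(h['z_map']>0)&(np.hypot(C[...,0]-.581,C[...,1]+.178)<.04)
    T=C[m];r=np.linalg.lstsq(np.c_[T[:,:2]-[.581,-.178],np.ones(len(T))],T[:,2],rcond=None)[0] if len(T)>20 else 0
    print(n,len(T),r,cv2.minAreaRect(T[:,:2].astype(np.float32))[:2] if len(T)>20 else '')
# anything else moved? image difference away from arm/mallet
for a,b in(('side0','side_e'),('scene0','scene_e')):
    d=cv2.absdiff(load(a)['img'],load(b)['img']).max(-1)
    for nm,bx in dict(side0=dict(dish=(300,280,36,30),mug=(345,235,45,50),jar=(390,260,35,50),bottle=(350,180,25,40),pestle=(238,160,15,20),cork=(250,305,18,20)),scene0=dict(stir=(362,205,15,35),pest=(482,245,20,35),cork=(315,222,20,20),jar=(175,240,50,75),mug=(240,262,50,60),bottle=(290,260,40,95)))[a].items():
        x,y,w,k=bx;print(a,nm,(d[y:y+k,x:x+w]>60).mean().round(3),end='; ')
```

```text
17.2 [ 0.58110507 -0.17680415  0.32356625] [ 0.14632146 -0.3294303  -0.05006556]
scene 342 [-0.11366485 -0.01280919  0.17915651] ((0.5819975137710571, -0.17665617167949677), (0.06341973692178726, 0.03139417991042137))
side 519 [0.04678827 0.01430246 0.17902794] ((0.5817852020263672, -0.17720608413219452), (0.06207974627614021, 0.028651580214500427))
wrist 2516 [-0.00102292 -0.01629394  0.18038578] ((0.5808647871017456, -0.17513802647590637), (0.05946322903037071, 0.027995964512228966))
side0 dish 0.0; side0 mug 0.112; side0 jar 0.0; side0 bottle 1.0; side0 pestle 0.08; side0 cork 0.0; scene0 stir 0.0; scene0 pest 0.066; scene0 cork 0.0; scene0 jar 0.0; scene0 mug 0.0; scene0 bottle 0.0;
```

```bash
python3 -c "
from station import ticket
print(ticket.close_job())"
```

```text
the job is handed in; nothing more can be done
None
```

The black mallet is out of the rack and seated in the holder's collar, and I handed the job in at about 17 s. No verdict was reported.

- **Insertion:** I straightened the mallet against its well and lifted it out. The tip went into the bore at the first try, at the position seen in two views, so I did not have to search for it. The handle went down under low force until the head bore on the rim, at about 10 N on the wrist gauge. I then released it and pressed once on the head with shut fingers, at about 8 N.
- **Seating:** The wrist camera puts the head top at 0.1804 m, tilted about 0.016 rad. That is about 0.4 mm above flat. The scene and side cameras read 0.179 m. Their own tilt fits (0.05 to 0.11) disagree with the wrist camera and with each other; I took them as depth noise because they look at the head obliquely.
- **Robot:** The arm stands about 12 cm clear above the head, with the wrist force near zero.
- **Other things:** In the scene view, the stirrer, cork, jar, mug and bottle show no change, and in the side view the dish shows none. The side-view differences at the mug and bottle I put down to the arm in front of them. About 7% of the pixels differ around the pestle. I never went near it and think it is shadow, but I did not check further.

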